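Push a dried-mushroom tin into the labelling V-block

ROBOT

A 7-joint arm with a two-finger parallel gripper is mounted at the origin on a cart in front of the work surface, level with it; the furniture and walls round the work are solid. World frame = base frame: x ahead of the robot, y to its left, z up, the work surface at z = 0. Lengths are in m, angles in rad, forces in N, time in s.
With the tool pointing down it reaches from about 0.425 to 0.95 m from the base axis. Payload 4.7 kg.
Tool frame: the origin (TCP) lies on the centre line of the jaws, within the pads' length; the fingertips stand robot.nose_length ahead of it and the grasp point (between the pads) lies 8 mm behind it (robot.nose_length is the distance from the TCP to the fingertips, in m); z points along the fingers, y is the line along which they close (so a half turn about z gives the same grasp; the last joint's range is limited). The gripper opens to 85 mm and grips with 20 to 120 N. Pads are 22 mm wide; open, the fingers measure 114 mm over their backs; the gripper's body (76 mm by 85 mm) begins 54 mm behind the grasp point. The pads swing forward as they close: fully open they stand 13 mm farther back than shut.
Start: joints at [-1.145, 0.469, -0.049, 1.532, 0.024, 1.141, -0.082], TCP at [0.296, 0.606, 0.242] pointing down, gripper open.
Joint ranges: [-2.59, 2.59], [-0.33, 1.99], [-1.39, 1.29], [0.1, 2.45], [-1.04, 4.18], [0.21, 1.99], [-2.66, 2.66]. Speed limits (rad/s): [2.57, 2.57, 3.14, 3.14, 3.14, 3.14, 3.14].

INTERFACE

Orientations are given as [roll, pitch, yaw] about the fixed x, y, z axes, in that order (R = Rz(yaw) Ry(pitch) Rx(roll)).
In Python, from plant import robot gives the robot as it stands. Calls block until the motion is done:
- robot.goto(position, orientation): joint-space move of the TCP to a pose.
- robot.move_straight(position, vel=0.15, attitude=None, contact_N=None): straight line of the TCP; attitude=None keeps the orientation; vel is the mean speed in m/s. With contact_N (N) it stops when the force on the tool has changed by that much, and returns True; else False.
- robot.move_joints(angles): joint-space move.
- robot.grip(opening, strength=None): opening from 0.0 (shut) to 1.0 (fully open); strength is the grip in N (None keeps the last); returns when the fingers have stopped.
- robot.sleep(seconds).
- robot.inverse_kinematics(position, orientation): joint angles nearest the present ones, or None.
- robot.sense(): the state.
- robot.grab_frame(name): name is "scene" or "side" or "wrist"; returns a dict with "image" (480x640x3 uint8, red, green, blue), "range_z" (480x640 float32, m along the optical axis (not along the pixel's ray), 0 where there is no reading), "fx", "fy", "cx", "cy" (pixels), "R" (3x3) and "t" (3): a world point X has camera coordinates R X + t. Camera axes: x right, y down, z forward; pixel columns grow to the right and rows downward; lengths in m; the calibration is good to about 2 mm. A picture is of the moment at which its call begins.
A pose or a line that the arm cannot do raises robot.IKError and nothing moves.
- robot.close_job(): hands the job in; it is judged then, once.
The state is a dict: "t": time; "joint_pos": joint angles; "joint_velocities": joint speeds; "effort": joint torques, N m; "tcp_pos": TCP position; "tcp_rot": TCP orientation; "wrist_force": force on the tool from outside, world axes, zero at the start; "torque": the same for the moment, N m; "opening": opening from 0.0 (shut) to 1.0 (fully open); "gripper_force": force on a finger pad.
Only numpy, scipy, OpenCV 4.12 (cv2) and the standard library are available. Lean on these libraries where they do the work, as an engineer would, in place of code of your own. Each camera call takes 0.05 s, during which the arm holds its last target. There are 200 camera calls.

TASK

The tin with the green lid is next for its label. Push it along the table, standing upright and without lifting it, into the blue V-block until it sits centred against both faces, then let go of it; leave the red-lidded tin and the drink can where they are.

Things in the scene. Friction and masses are not known exactly. Their poses are not given: they have to be found in the camera images.
- green_tin_center (a point): Centre, half-way up (22 mm over the table), of the tin to push: an upright round steel tin with a plain pale paper band and a GREEN lid, 60 mm in diameter, 44 mm high, about 0.16 kg, loose on the table, 11 to 14 cm from its place in the V-block, before the mouth and 50 to 60 mm to one side of the V's middle line. Its z axis points up.
- red_tin_center (a point): Centre (half-way up) of the other tin, the same in all but its RED lid, standing about 11 cm beside the green one (centre to centre), on the other side of the V-block's middle line. It stays where it is.
- v_seat (a point): Where the tin's centre lies once it touches both faces, 22 mm up. The blue V-block is fixed to the table: two walls 72 mm long, 18 thick, 40 high; inner faces at 90 degrees, no floor plate; mouth 102 mm wide. Axes: z up, -x out of the mouth along the V's middle line, +x to the apex, 42 mm from here. Wall ends: 9 mm towards the mouth, 51 mm to either side. Behind the apex an 8 mm flange with two screws.
- drink_can: Bystander: an upright orange and green drink can, 53 mm in diameter, 134 mm high; origin at the centre of its underside. Stays where it is.
Mind the look-alikes: they are no part of the job. What is shaped like the part that bears v_seat but white is not meant. What is shaped like the part that bears green_tin_center but black is not meant.

How it is judged:
By the outcome, as a careful person would: the job done as asked, in the order asked, and still so for the second after the job is handed in, with the robot touching nothing.
It also fails if it takes over 35 s, if anything falls off the work surface, if the arm or the gripper's body presses on something with over 40 N, if the wrist force passes 120 N, or if a joint passes its speed limit or range.

## Working session

There is one attempt and no reset: what is moved stays moved. The work goes in short steps, each a Python script; the robot and the scene stay as the last script left them, time stands still between calls to the robot, and variables do not carry over. Pictures are saved under pics/ and viewed, at most 10 in all, crops included, and the job is handed in when it is done.

```bash
mkdir -p pics; ls; cat > h.py <<'E'
import numpy as np, cv2
from plant import robot
def save(n,im): cv2.imwrite(f'pics/{n}.png',im[...,::-1])
def cloud(f):
    z=f["range_z"]; v,u=np.mgrid[:480,:640]
    P=np.stack([(u-f["cx"])/f["fx"]*z,(v-f["cy"])/f["fy"]*z,z],-1)
    W=(P-np.array(f["t"]))@np.array(f["R"]); W[z==0]=np.nan
    return W
E
python3 - <<'E'
from h import *
for n in("scene","side"):
    f=robot.grab_frame(n); save(n,f["image"]); np.savez(f'{n}.npz',**f)
    print(n,-np.array(f["R"]).T@np.array(f["t"]),f["R"][2])
print(robot.sense()["t"],robot.nose_length)
E
```

```text
pics
scene [-0.07724189 -0.6593625   0.69246917] [ 0.60389457  0.49721396 -0.6229684 ]
side [ 0.40487418 -0.91767845  0.55510546] [ 0.13873052  0.81519667 -0.56232396]
0.1 0.011
```

View pics/scene.png

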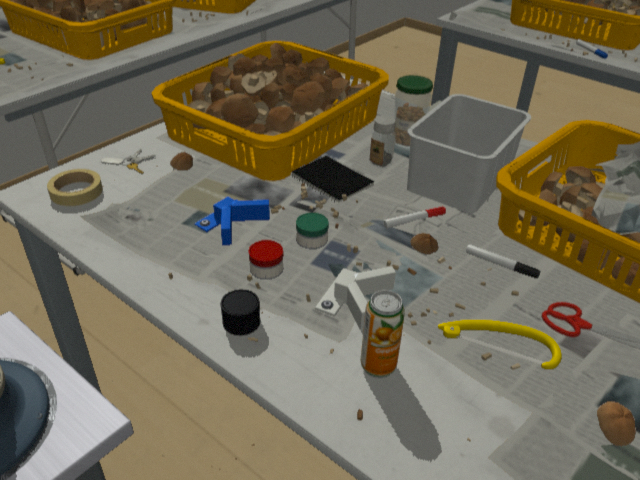

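View pics/side.png

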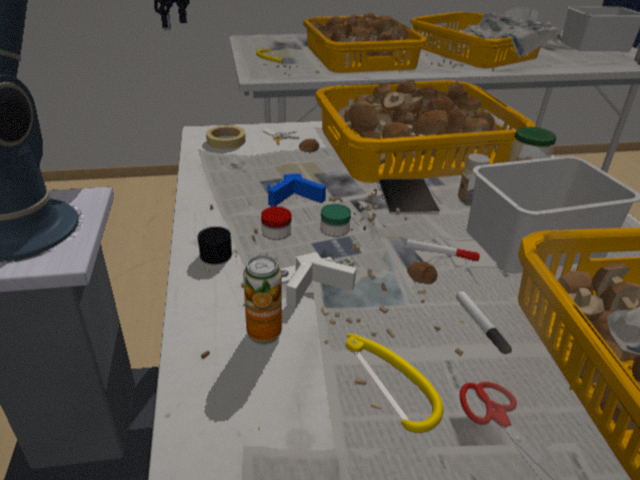

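Scene view candidates are the green-lid tin (312,228), red-lid tin (266,258), black tin (240,312) and a tall green-lid jar at the back (413,100). The V-blocks are blue (235,215) and white (355,290). By the description I choose the green tin at (312,228) and the blue V. Next I measure both and check them in a crop.

```bash
python3 - <<'E'
from h import *
for n,b in(("scene",(150,180,360,300)),("side",(230,160,370,250))):
    f=dict(np.load(n+'.npz')); W=cloud(f); h=cv2.cvtColor(f["image"],cv2.COLOR_RGB2HSV)
    m0=np.zeros((480,640),bool); m0[b[1]:b[3],b[0]:b[2]]=1
    if n=="scene": save("crop",cv2.resize(f["image"][180:300,180:360],None,fx=4,fy=4))
    H,S=h[...,0],h[...,1]; z=W[...,2]
    for c,m in(("green",(H>60)&(H<92)&(S>110)),("red",((H<8)|(H>172))&(S>150)),("blue",(H>100)&(H<125)&(S>160))):
        m=m&m0; top=np.nanmax(np.where(m,z,np.nan)); zt=.040 if c=="blue" else .044
        p=W[m&(abs(z-zt)<.006)]
        if c=="blue":
            print(n,"hull",cv2.approxPolyDP(p[:,None,:2].astype(np.float32)[cv2.convexHull(p[:,:2].astype(np.float32),returnPoints=False)[:,0]],.004,True)[:,0].round(3).tolist(),len(p)); np.save(n+"_v.npy",p)
        else: print(n,c,len(p),(p.min(0)+p.max(0))/2,np.ptp(p,0),cv2.minEnclosingCircle(p[:,:2].astype(np.float32)))
E
```

```text
scene green 523 [ 0.60629334 -0.08442958  0.04220792] [0.05948792 0.05977391 0.00824547] ((0.6073273420333862, -0.08375091105699539), 0.03160601481795311)
scene red 656 [ 0.49089172 -0.07950497  0.04179716] [0.05911873 0.06037978 0.00739473] ((0.4916669726371765, -0.07996092736721039), 0.03174188733100891)
scene hull [[0.5640000104904175, 0.09200000017881393], [0.5260000228881836, 0.09000000357627869], [0.4869999885559082, 0.026000000536441803], [0.39899998903274536, -0.14399999380111694], [0.6110000014305115, 0.03099999949336052]] 643
side green 385 [ 0.60795401 -0.08472359  0.04238434] [0.05479292 0.05567246 0.00860281] ((0.6076299548149109, -0.08494441956281662), 0.029167721047997475)
side red 431 [ 0.49259314 -0.08069168  0.04237253] [0.05430709 0.05891755 0.00873872] ((0.492336243391037, -0.0806768611073494), 0.02969413809478283)
side hull [[0.609000027179718, 0.027000000700354576], [0.5640000104904175, 0.08299999684095383], [0.5410000085830688, 0.09099999815225601], [0.5289999842643738, 0.0860000029206276], [0.4880000054836273, 0.02500000037252903], [0.4970000088214874, 0.014999999664723873], [0.5989999771118164, 0.017000000923871994]] 431
```

View pics/crop.png

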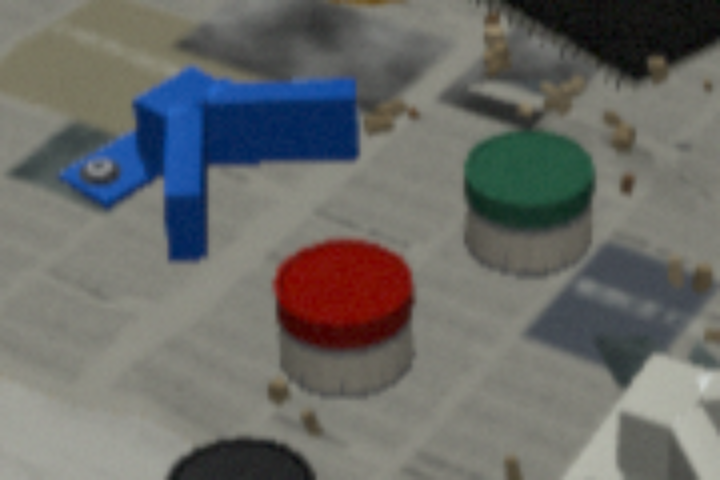

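The crop confirms the green tin: green lid, pale band, beside the red one. The blue V's mouth opens towards the tins. Now I fit the V's faces.

```bash
python3 - <<'E'
from h import *
for n,b in(("scene",(190,190,275,250)),("side",(260,165,332,210))):
    f=dict(np.load(n+'.npz')); W=cloud(f); h=cv2.cvtColor(f["image"],cv2.COLOR_RGB2HSV)
    m=np.zeros((480,640),bool); m[b[1]:b[3],b[0]:b[2]]=1
    m&=(h[...,0]>100)&(h[...,0]<125)&(h[...,1]>150)
    p=W[m&(W[...,2]>.010)&(W[...,2]<.034)]; p=p[(abs(p[:,0]-.548)<.075)&(p[:,1]>.01)]
    L=[]
    for s in(1,-1):
        # inner faces: right: x+y=const ; left: -x+y=const ; RANSAC-like trimmed TLS
        q=p[(s*(p[:,0]-.548)>.008)&(s*(p[:,0]-.548)<.045)]
        d=(s*q[:,0]+q[:,1]); k=np.median(d); q=q[abs(d-k)<.008]
        l=cv2.fitLine(q[:,:2].astype(np.float32),cv2.DIST_HUBER,0,.01,.01).ravel(); L.append(l)
        print(n,s,len(q),np.degrees(np.arctan2(l[1],l[0]))%180,l[2:])
    A=np.array([[L[0][0],-L[1][0]],[L[0][1],-L[1][1]]]); t=np.linalg.solve(A,L[1][2:]-L[0][2:]); print("apex",L[0][2:]+t[0]*L[0][:2])
    q=W[m&(abs(W[...,2]-.040)<.004)]; q=q[(abs(q[:,0]-.548)<.07)&(q[:,1]>.01)]
    print("top",cv2.minAreaRect(q[:,:2].astype(np.float32)),q.min(0),q.max(0))
    g=m&(W[...,2]<.012)&(W[...,1]>.085); print("flange",g.sum(),np.nanmean(W[g],0))
E
```

```text
scene 1 276 135.68375 [0.56925166 0.04679097]
scene -1 55 87.79015 [0.5275458 0.0836172]
apex [0.5276907  0.08737164]
top ((0.5481745004653931, 0.05552501603960991), (0.12502533197402954, 0.07826393097639084), 1.720577359199524) [0.48650568 0.01483782 0.03607214] [0.61144774 0.09461833 0.04242476]
flange 118 [0.51675029 0.09803134 0.00722701]
side 1 201 135.09854 [0.57470566 0.04317028]
side -1 148 45.997734 [0.52138406 0.04037673]
apex [0.5489095  0.06887788]
top ((0.5481685400009155, 0.05382215231657028), (0.12101901322603226, 0.07438720017671585), 0.9584190249443054) [0.48813684 0.01581082 0.0360422 ] [0.60913661 0.09089981 0.04340265]
flange 12 [0.49461174 0.09852085 0.00910127]
```

```bash
python3 - <<'E'
from h import *
Z=np.full((20,20),-1.)
for n in("scene","side"):
    W=cloud(dict(np.load(n+'.npz'))).reshape(-1,3)
    W=W[np.isfinite(W).all(1)&(W[:,2]>-.05)&(W[:,2]<.5)]
    i=((W[:,0]-.2)/.04).astype(int); j=((W[:,1]+.3)/.05).astype(int)
    k=(W[:,0]>.2)&(i<20)&(W[:,1]>-.3)&(j<20); np.maximum.at(Z,(i[k],j[k]),W[k,2])
    q=W[(W[:,2]>.015)&(abs(W[:,0]-.62)<.09)&(W[:,1]>-.22)&(W[:,1]<-.118)]
    print(n,len(q),[ (round(a,3),round(b,3),round(c,3)) for a,b,c in q[np.argsort(-q[:,1])][:200:25]])
print("cols y from -.3 step .05, rows x from .2 step .04, cm")
for r in range(20): print(f'{.2+.04*r:.2f}',*(f'{int(round(100*v)):3d}' for v in Z[r]))
s=robot.sense(); print(s["tcp_rot"])
d=np.array([-.573,.819]); p=np.array([.607,-.0845])-d*.055
for y in(125,-55,91,-89):
    for z in(.25,.017): print(y,robot.inverse_kinematics([p[0],p[1],z],[np.pi,0,np.radians(y)]))
E
```

```text
scene 57 [(np.float64(0.627), np.float64(-0.155), np.float64(0.015)), (np.float64(0.532), np.float64(-0.213), np.float64(0.037)), (np.float64(0.533), np.float64(-0.219), np.float64(0.04))]
side 63 [(np.float64(0.629), np.float64(-0.151), np.float64(0.016)), (np.float64(0.54), np.float64(-0.212), np.float64(0.04)), (np.float64(0.541), np.float64(-0.219), np.float64(0.04))]
cols y from -.3 step .05, rows x from .2 step .04, cm
0.20 -100 -100 -100 -100 -100 -100 -100 -100 -100 -100 -100 -100 -100 -100 -100 -100 -100 -100 -100 -100
0.24 -100 -100 -100 -100 -100 -100 -100 -100 -100 -100 -100 -100 -100 -100 -100 -100  32  32 -100 -100
0.28   0   0   0   0   0   0   0   0   0   0   0   0   0   0   0   1  32  32  31  30
0.32   0   0   5   5   0   0   0   0   2   3   4   4   1   3   0   1   0 -100  31  30
0.36   0   0   5   5   2   2   1   1   1   2   3   3   3   3   3   0 -100 -100 -100 -100
0.40   1   1   4   5   2   2   1   1   1   1   2   2   3   3   3   0   0 -100 -100 -100
0.44   1   1   2   5   5   1   1   1   1   1   1   1   3   3   3   0 -100 -100 -100 -100
0.48   4   4   2   5   5  
[... 1206 characters left out ...]
464  0.55848828  1.61078633 -0.26176903  1.14532964
  0.97537687]
125 [-0.07254625  0.69879184  0.29748783  1.77260444 -0.29221857  0.71358979
  0.99250238]
-55 [-0.56502013  0.64250629  1.11257045  1.62735101 -0.60069225  1.25571689
 -1.8679025 ]
-55 [-0.45058311  0.89186353  0.90792905  1.79512548 -0.88137639  0.91901079
 -1.66953958]
91 [-0.29916159  0.47328412  0.62485753  1.61332246 -0.29625477  1.15142049
  0.41266622]
91 [-0.14786529  0.71656683  0.40826911  1.77739582 -0.40139564  0.73073946
  0.49103118]
-89 [-0.56502013  0.64250629  1.11257045  1.62735101 -0.60069225  1.25571689
 -2.46131445]
-89 [-0.45058311  0.89186353  0.90792905  1.79512548 -0.88137639  0.91901079
 -2.26295152]
```

```bash
cat >> h.py <<'E'
G=np.array([.607,-.0845]); SEAT=np.array([.549,.0267])
def o(deg): return [np.pi,0,np.radians(deg)]
def xyz(p,z): return [float(p[0]),float(p[1]),z]
def tins(n,im=None):
    f=robot.grab_frame(n); W=cloud(f); h=cv2.cvtColor(f["image"],cv2.COLOR_RGB2HSV); H,S=h[...,0],h[...,1]
    for c,m in(("green",(H>60)&(H<92)&(S>110)),("red",((H<8)|(H>172))&(S>150))):
        p=W[m&(abs(W[...,2]-.043)<.005)]; p=p[(abs(p[:,0]-.55)<.15)&(abs(p[:,1]+.03)<.12)]
        if len(p): print(n,c,len(p),((p.min(0)+p.max(0))/2).round(4),np.ptp(p,0).round(3))
    if im: save(im,f["image"])
    return f
E
python3 - <<'E'
from h import *
E=np.array([.551,-.005]); d=(E-G)/np.linalg.norm(E-G); a=np.degrees(np.arctan2(d[1],d[0]))
p=G-d*.050
robot.grip(.35)
robot.goto(xyz(p,.20),o(a)); tins("wrist","w0")
robot.move_straight(xyz(p,.017),vel=.12,contact_N=6)
s=robot.sense(); print(s["t"],s["tcp_pos"],s["opening"],s["wrist_force"]); tins("side","s1")
E
```

```text
wrist green 1348 [ 0.5194 -0.0972  0.0436] [0.238 0.087 0.005]
wrist red 7178 [ 0.4946 -0.078   0.0425] [0.06  0.059 0.009]
5.2417 [ 0.63635939 -0.12552375  0.01779918] 0.3494470148008356 [-0.49780863 -0.36663727 -0.19633555]
side green 113 [ 0.5259 -0.1043  0.0422] [0.249 0.088 0.008]
side red 426 [ 0.4926 -0.0793  0.0425] [0.055 0.061 0.009]
```

View pics/w0.png

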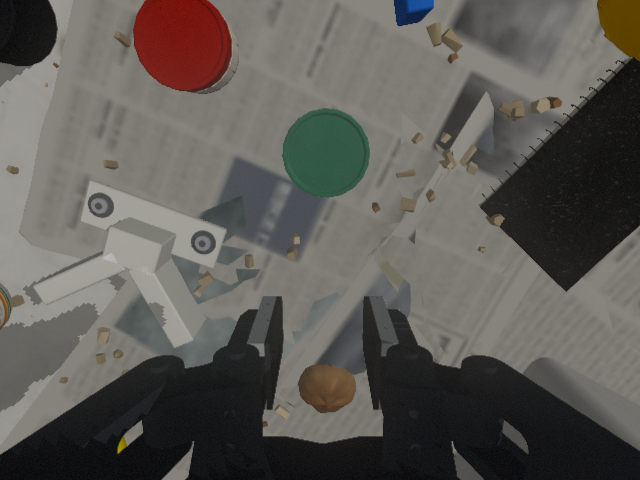

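View pics/s1.png

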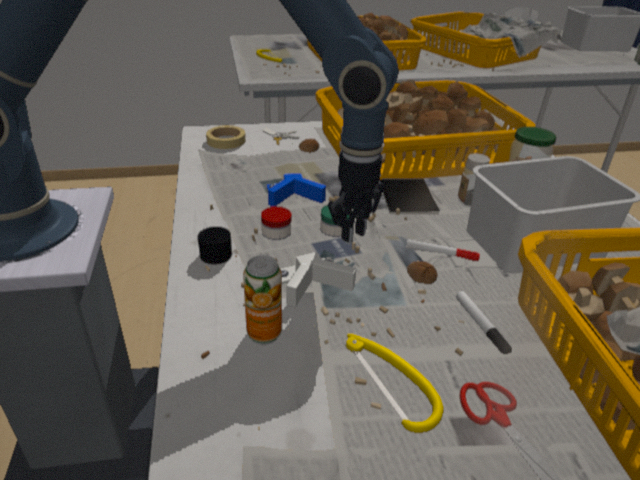

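Wrist view: green lid at (327,152), centred between the fingers (265 and 375); red lid at (187,42), clear of the path. Side view: the gripper is down behind the green tin (340,215). Now leg 1 of the push.

```bash
python3 - <<'E'
from h import *
E=np.array([.551,-.005]); d=(E-G)/np.linalg.norm(E-G)
print(robot.move_straight(xyz(E-d*.037,.017),vel=.05,contact_N=12))
s=robot.sense(); print(s["t"],s["tcp_pos"],s["wrist_force"])
robot.move_straight(xyz(E-d*.065,.017),vel=.12)
q=np.array(SEAT)-np.array([-.017,1])*.080
robot.move_straight(xyz(E-d*.065,.09),vel=.2)
robot.goto([.551,-.08,.18],o(91)); f=tins("wrist","w1")
W=cloud(f); h=cv2.cvtColor(f["image"],cv2.COLOR_RGB2HSV)
m=(h[...,0]>100)&(h[...,0]<125)&(h[...,1]>150)&(abs(W[...,2]-.04)<.004)&(abs(W[...,0]-.55)<.09)&(abs(W[...,1]-.05)<.05)
print(cv2.minAreaRect(W[m][:,:2].astype(np.float32)),W[m].min(0),W[m].max(0))
np.savez("w1.npz",**f); print(robot.sense()["t"])
E
```

```text
False
7.65 [ 0.57235012 -0.03529649  0.01700111] [0.29536829 0.53719539 0.97110566]
wrist green 4056 [ 0.552  -0.0041  0.0441] [0.057 0.056 0.006]
wrist red 6161 [ 0.4946 -0.0773  0.0425] [0.059 0.059 0.009]
((0.5501062273979187, 0.03926219046115875), (0.12366507202386856, 0.042200494557619095), 0.9981822967529297) [0.48846503 0.01729012 0.03601905] [0.61208198 0.06048924 0.04341447]
9.175
```

View pics/w1.png

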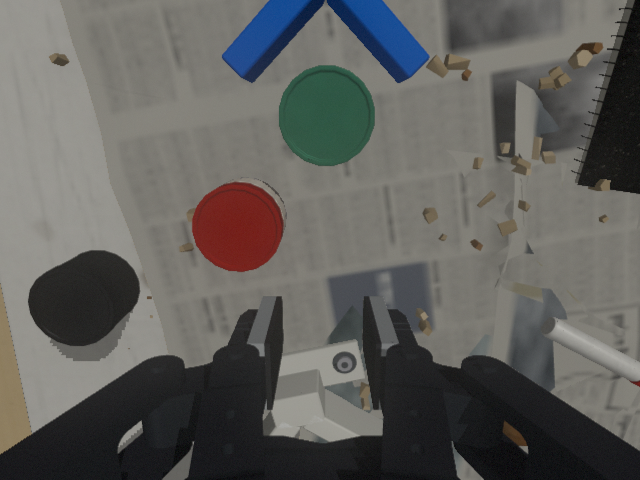

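Wrist view: tin (327,115) stands on the V's middle line just before the mouth (faces meet at about (327,0)). Red tin (238,226) is still in place. Now leg 2 along the V.

```bash
cat >> h.py <<'E'
def final(tag):
    f=tins("wrist",tag); np.savez(tag+".npz",**f); print(robot.sense()["t"])
E
python3 - <<'E'
from h import *
robot.grip(.28)
robot.goto([.5515,-.053,.09],o(91))
robot.move_straight([.5515,-.053,.017],vel=.1,contact_N=6)
c=robot.move_straight([.550,.000,.017],vel=.035,contact_N=8)
s=robot.sense(); print(c,s["t"],s["tcp_pos"],s["wrist_force"])
robot.move_straight([.5515,s["tcp_pos"][1]-.02,.017],vel=.06)
robot.move_straight([.5515,-.05,.09],vel=.15)
robot.goto([.551,-.08,.18],o(91)); final("w2")
E
```

```text
True 11.85 [ 0.55029807 -0.01303496  0.01690506] [ 0.22233401 -1.8164326   1.33187942]
wrist green 7775 [0.5503 0.0258 0.0432] [0.059 0.058 0.009]
wrist red 6115 [ 0.4943 -0.0773  0.0424] [0.059 0.059 0.009]
13.4917
```

View pics/w2.png

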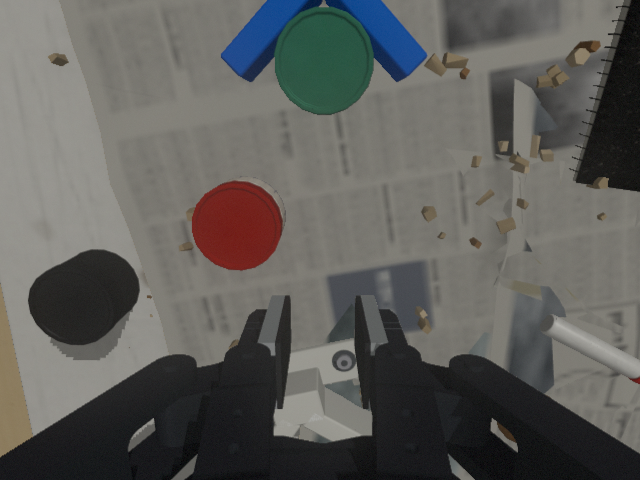

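The tin at (324,60) looks seated; force built up about 1 mm short of the estimate. I take one look from straight above to measure both gaps.

```bash
cat >> h.py <<'E'
def gaps(tag):
    f=robot.grab_frame("wrist"); im=f["image"]; h=cv2.cvtColor(im,cv2.COLOR_RGB2HSV); H,S,V=cv2.split(h)
    R,t=np.array(f["R"]),np.array(f["t"]); C=-R.T@t
    def world(px,z):
        r=np.c_[(px[:,0]-f["cx"])/f["fx"],(px[:,1]-f["cy"])/f["fy"],np.ones(len(px))]@R
        return (C+r*((z-C[2])/r[:,2])[:,None])[:,:2]
    W=cloud(f)
    g=((H>60)&(H<95)&(S>90)&(abs(W[...,0]-.55)<.06)&(abs(W[...,1]-.025)<.06)&(W[...,2]>.038)).astype(np.uint8)
    k=max(cv2.findContours(g,cv2.RETR_EXTERNAL,cv2.CHAIN_APPROX_NONE)[0],key=cv2.contourArea)
    w=world(k[:,0].astype(float),.044).astype(np.float32); e=cv2.fitEllipse(w); c=np.array(e[0])
    print("lid",c.round(4),np.round(e[1],4))
    b=(H>100)&(H<125)&(S>140)&(W[...,2]>.036)&(W[...,2]<.044)&(abs(W[...,0]-.55)<.075)&(W[...,1]>.0)&(W[...,1]<.11)
    v,u=np.nonzero(b); P=world(np.c_[u,v].astype(float),.040)
    for s in(1,-1):
        q=P[s*(P[:,0]-.55)>.012]; r=cv2.minAreaRect(q.astype(np.float32)); print("wall",s,np.round(r[0],4),np.round(r[1],4),round(r[2],2))
        n=np.array([s,1])/2**.5; tt=q@np.array([s,-1])/2**.5; dd=q@n
        bins=np.arange(tt.min()+.004,tt.max()-.012,.0015); 
        e1=[(x,dd[(tt>=x)&(tt<x+.0015)].min(),dd[(tt>=x)&(tt<x+.0015)].max()) for x in bins if ((tt>=x)&(tt<x+.0015)).sum()>5]
        e1=np.array(e1); good=(e1[:,2]-e1[:,1])>.014; e1=e1[good]
        a,b0=np.polyfit(e1[:,0],e1[:,1],1); ct=c@np.array([s,-1])/2**.5
        print("  slope",round(a,3),"dist lid centre to inner edge mm",round(1e3*(a*ct+b0-c@n)*np.cos(np.arctan(a)),2),"width",np.median(e1[:,2]-e1[:,1]).round(4),len(e1))
    x,y=int(k[:,0,0].mean()),int(k[:,0,1].mean()); x=min(max(x,120),520);y=min(max(y,90),390)
    save(tag,cv2.resize(im[y-90:y+90,x-120:x+120],None,fx=3.3,fy=3.3,interpolation=cv2.INTER_CUBIC)); np.savez(tag+".npz",**f); print(robot.sense()["t"])
E
python3 - <<'E'
from h import *
robot.goto([.551,-.005,.18],o(91)); gaps("w3")
E
```

```text
lid [0.5505 0.0253] [0.0578 0.0584]
wall 1 [0.579  0.0558] [0.0275 0.0859] 33.9
  slope 0.004 dist lid centre to inner edge mm 30.53 width 0.0169 31
wall -1 [0.5212 0.0551] [0.0871 0.0272] 58.3
  slope -0.016 dist lid centre to inner edge mm 30.48 width 0.0164 31
13.9417
```

View pics/w3.png

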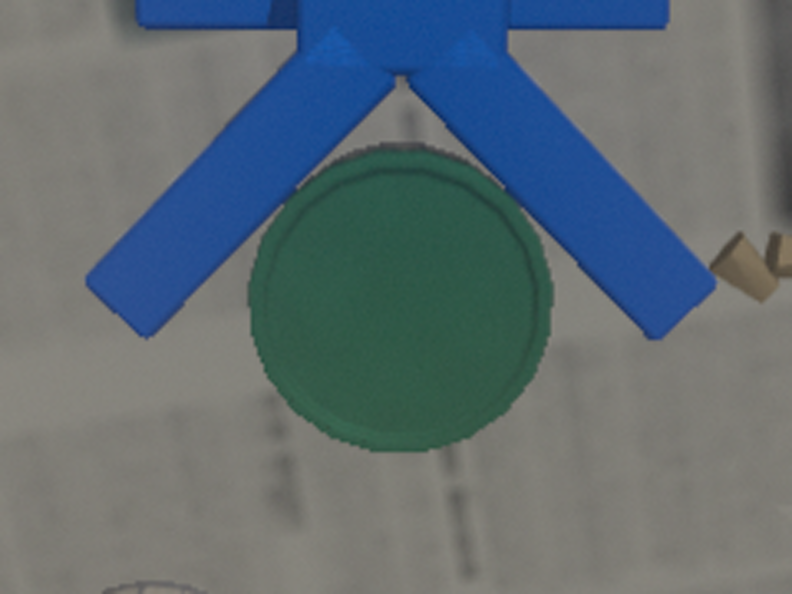

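The close view shows the lid (400,300) touching both faces, at about (290,195) and (510,195). The centre-to-face distances are 30.5 and 30.5 mm, so it is centred, and nothing is touching it.

```bash
python3 -c "
from h import *
print(robot.close_job())"
```

```text
the job is handed in; nothing more can be done
None
```

The green-lidded tin stands upright in the blue V-block, centred against both faces (30.5 mm to each) and released. The red tin's position did not change; the drink can was never approached. The job was handed in at about 14 s.

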